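# Load the burn-out rack in reverse order

### The arm

A 7-joint arm with a two-finger parallel gripper is mounted at the origin on the work surface; the furniture and walls round the work are solid. World frame = base frame: x ahead of the robot, y to its left, z up, the work surface at z = 0. Lengths are in m, angles in rad, forces in N, time in s.
With the tool pointing down it reaches from about 0.425 to 0.875 m from the base axis. Payload 8.4 kg.
Tool frame: the origin (TCP) lies at the very end of the fingers, on their centre line; the grasp point (between the pads) lies 19 mm behind it (bot.grip_depth is the distance from the TCP to the grasp point, in m); z points along the fingers, y is the line along which they close (so a half turn about z gives the same grasp; the last joint's range is limited). The gripper opens to 87 mm and grips with 3 to 60 N. Pads are 19 mm wide; open, the fingers measure 117 mm over their backs; the gripper's body (75 mm by 190 mm) begins 51 mm behind the grasp point.
Start: joints at [1.117, 0.333, 0.04, 1.465, -0.013, 1.343, -0.059], TCP at [0.226, -0.609, 0.223] pointing down, gripper open.
Joint ranges: [-2.58, 2.58], [-0.38, 2.09], [-1.3, 1.39], [0.25, 2.4], [-1.5, 4.64], [0.08, 2.09], [-2.65, 2.65]. Speed limits (rad/s): [2.22, 2.22, 2.79, 2.79, 3.14, 3.14, 3.14].

### API

Orientations are given as a unit quaternion [w, x, y, z].
In Python, from cell import bot gives the robot as it stands.
- The arm moves only by the tool move_tool, called after "Request:" as name(argument=value, ...) on one line, values as JSON. Schema: {"type":"object","properties":{"steps":{"type":"array","items":{"type":"object","properties":{"trans":{"type":"array","items":{"type":"number"},"minItems":3,"maxItems":3},"twist":{"type":"number"}},"additionalProperties":false},"minItems":1,"maxItems":5},"finger_gap":{"type":"number"},"force":{"type":"number"},"only":{"type":"string"},"quiet":{"type":"boolean"},"lines":{"type":"string"}},"required":["steps"],"additionalProperties":false}. steps is a list of rows, 1 to 5 of them, each an object with the fields trans (a list: dx, dy, dz in fractions of the full range, 1 being 0.75 m), twist (a turn about the tool's z in fractions of the full range, 1 being 2 pi rad); a field left out counts as zero; each row shifts and turns the commanded pose from where the row before left it, along the tool's axes as they then stand; what a row does not reach is not made up. A row lasts 1/8 s, in which the tool goes at most 0.0625 m and 0.188 rad, less where a joint would pass 70% of its speed; a pose out of reach is approached as far as the arm can. finger_gap is the finger opening in m, set as the call begins (left out keeps the last). The fingers move at their own pace and stop on an object; force is the grip in N (left out, the last holds). Time passes only in rows, so rows that do not move let the fingers close. The tool returns the time, the measured TCP pose, the force, the opening and the grip force at its end. only (a regular expression) keeps the lines of the reply that match it, lines (a string "A,B") keeps lines A to B, and quiet returns only ok. No shift or turn number may pass 1 either way. Input that does not fit is refused with a message, and nothing moves.
- bot.sense(): the state, without advancing time (a new reading comes with each control period).
- bot.camera(name): name is "scene" or "top"; returns the picture (480x640x3 uint8, red, green, blue); there is no depth.
- bot.camera_info(name): a dict with "mtx" (3x3 intrinsics, pixels), "k1" (the pictures are not rectified: a ray, as slopes to the right and down, at radius r is drawn at 1 + k1 r^2 times it, then the intrinsics apply), "world_from_camera" (4x4, takes a point from camera to world coordinates). Camera axes: x right, y down, z forward; pixel columns grow to the right and rows downward; lengths in m; the calibration is good to about 2 mm. A picture is of the moment at which its call begins. camera_info takes no time and is no camera call.
- bot.job_done(): hands the job in; it is judged then, once.
The state is a dict: "t": time; "joint_pos": joint angles; "joint_velocities": joint speeds; "joint_efforts": joint torques, N m; "tcp_pos": TCP position; "tcp_rot": TCP orientation; "force": force on the tool from outside, world axes, zero at the start; "torque": the same for the moment, N m; "grip_width": finger opening in m; "finger_force": force on a finger pad.
Only numpy, scipy, OpenCV 4.12 (cv2) and the standard library are available. Lean on these libraries where they do the work, as an engineer would, in place of code of your own. Each camera call takes 0.05 s, during which the arm holds its last target. There are 200 camera calls.

### The job

Four casting flasks with red, blue, green and yellow bands stand in a row on rubber bases on the wooden rack. Lift each flask off its base and stand it in a well of the dark steel burn-out rack, one to a well and in reverse order: the flask that starts farthest left as seen from the robot goes into the well farthest right, the next into the next well, and so on. Set them down upright; do not drop them or tip them over, as the plaster inside cracks.

Things in the scene. Friction and masses are not known exactly. Their poses are not given: they have to be found in the camera images.
- flask_red: loose steel casting flask with a red painted band round its upper 16 mm and a red rim on its top face round a pale plaster centre: an upright solid cylinder, 38 mm diameter, 62 mm high, about 0.22 kg (0.15 to 0.31). Origin at the centre of its underside, z up along its axis. At the start it stands loosely in the rubber base of the same colour. Grip it round the wall from above
- flask_blue: loose steel casting flask with a blue painted band round its upper 16 mm and a blue rim on its top face round a pale plaster centre: an upright solid cylinder, 38 mm diameter, 62 mm high, about 0.22 kg (0.15 to 0.31). Origin at the centre of its underside, z up along its axis. At the start it stands loosely in the rubber base of the same colour. Grip it round the wall from above
- flask_green: loose steel casting flask with a green painted band round its upper 16 mm and a green rim on its top face round a pale plaster centre: an upright solid cylinder, 38 mm diameter, 62 mm high, about 0.22 kg (0.15 to 0.31). Origin at the centre of its underside, z up along its axis. At the start it stands loosely in the rubber base of the same colour. Grip it round the wall from above
- flask_yellow: loose steel casting flask with a yellow painted band round its upper 16 mm and a yellow rim on its top face round a pale plaster centre: an upright solid cylinder, 38 mm diameter, 62 mm high, about 0.22 kg (0.15 to 0.31). Origin at the centre of its underside, z up along its axis. At the start it stands loosely in the rubber base of the same colour. Grip it round the wall from above
- base_red: red round rubber sprue base, 58 mm outside diameter, 12 mm high, fixed on the wooden rack; its round socket (about 45 mm wide) has its floor 8 mm above the origin and its rim 12 mm above. Origin at the centre of its underside. It never moves, so it shows where the red flask stood at the start
- base_blue: blue round rubber sprue base, 58 mm outside diameter, 12 mm high, fixed on the wooden rack; its round socket (about 45 mm wide) has its floor 8 mm above the origin and its rim 12 mm above. Origin at the centre of its underside. It never moves, so it shows where the blue flask stood at the start
- base_green: green round rubber sprue base, 58 mm outside diameter, 12 mm high, fixed on the wooden rack; its round socket (about 45 mm wide) has its floor 8 mm above the origin and its rim 12 mm above. Origin at the centre of its underside. It never moves, so it shows where the green flask stood at the start
- base_yellow: yellow round rubber sprue base, 58 mm outside diameter, 12 mm high, fixed on the wooden rack; its round socket (about 45 mm wide) has its floor 8 mm above the origin and its rim 12 mm above. Origin at the centre of its underside. It never moves, so it shows where the yellow flask stood at the start
- wood_rack: fixed pale wooden board, 72 x 276 x 18 mm high, origin at the centre of its underside, z up, x away from the robot and y along the row to the robot's left (turned up to 0.15 rad). The four rubber bases stand on it in a row along y, at y = +105, +35, -35 and -105 mm of its frame; which colour is where varies, and so does whether this rack is left or right of the steel rack
- steel_rack: fixed dark steel burn-out rack, a plate 74 x 276 x 16 mm high, low rolled edges reaching 17 mm; origin at the centre of its underside, z up, x away from the robot and y along the row to the robot's left (turned up to 0.15 rad). Four empty round wells, 54 mm wide and 6 mm deep (floor 10 mm above the origin), centred at y = +105, +35, -35 and -105 mm of its frame, x = 0
Things that resemble listed ones, but are neither listed nor needed, are in the scene too. What is shaped like the flask_green but pink is not meant. What is shaped like the flask_red but pink is not meant.

How it is judged:
At the end, for the whole second after the job is handed in: Each flask stands released, upright (0.1 rad) and at rest on the floor of a steel-rack well (height within 4 mm), within 12 mm of the well's centre along each rack axis, and the wells mirror the starting order: base at +y on the wooden rack, flask at -y on the steel rack (((y of base_red in the frame of wood_rack between 0.085 and 0.125 m and y of flask_red in the frame of steel_rack between -0.117 and -0.093 m) or (y of base_red in the frame of wood_rack between 0.015 and 0.055 m and y of flask_red in the frame of steel_rack between -0.047 and -0.023 m) or (y of base_red in the frame of wood_rack between -0.055 and -0.015 m and y of flask_red in the frame of steel_rack between 0.023 and 0.047 m) or (y of base_red in the frame of wood_rack between -0.125 and -0.085 m and y of flask_red in the frame of steel_rack between 0.093 and 0.117 m)) and x of flask_red in the frame of steel_rack between -0.012 and 0.012 m and z of flask_red in the frame of steel_rack between 0.006 and 0.014 m and angle between each of flask_red, flask_blue, flask_green, flask_yellow's own z axis and vertical below 0.1 rad and linear speed of each of flask_red, flask_blue, flask_green, flask_yellow below 0.02 m/s and ((y of base_blue in the frame of wood_rack between 0.085 and 0.125 m and y of flask_blue in the frame of steel_rack between -0.117 and -0.093 m) or (y of base_blue in the frame of wood_rack between 0.015 and 0.055 m and y of flask_blue in the frame of steel_rack between -0.047 and -0.023 m) or (y of base_blue in the frame of wood_rack between -0.055 and -0.015 m and y of flask_blue in the frame of steel_rack between 0.023 and 0.047 m) or (y of base_blue in the frame of wood_rack between -0.125 and -0.085 m and y of flask_blue in the frame of steel_rack between 0.093 and 0.117 m)) and x of flask_blue in the frame of steel_rack between -0.012 and 0.012 m and z of flask_blue in the frame of steel_rack between 0.006 and 0.014 m and ((y of base_green in the frame of wood_rack between 0.085 and 0.125 m and y of flask_green in the frame of steel_rack between -0.117 and -0.093 m) or (y of base_green in the frame of wood_rack between 0.015 and 0.055 m and y of flask_green in the frame of steel_rack between -0.047 and -0.023 m) or (y of base_green in the frame of wood_rack between -0.055 and -0.015 m and y of flask_green in the frame of steel_rack between 0.023 and 0.047 m) or (y of base_green in the frame of wood_rack between -0.125 and -0.085 m and y of flask_green in the frame of steel_rack between 0.093 and 0.117 m)) and x of flask_green in the frame of steel_rack between -0.012 and 0.012 m and z of flask_green in the frame of steel_rack between 0.006 and 0.014 m and ((y of base_yellow in the frame of wood_rack between 0.085 and 0.125 m and y of flask_yellow in the frame of steel_rack between -0.117 and -0.093 m) or (y of base_yellow in the frame of wood_rack between 0.015 and 0.055 m and y of flask_yellow in the frame of steel_rack between -0.047 and -0.023 m) or (y of base_yellow in the frame of wood_rack between -0.055 and -0.015 m and y of flask_yellow in the frame of steel_rack between 0.023 and 0.047 m) or (y of base_yellow in the frame of wood_rack between -0.125 and -0.085 m and y of flask_yellow in the frame of steel_rack between 0.093 and 0.117 m)) and x of flask_yellow in the frame of steel_rack between -0.012 and 0.012 m and z of flask_yellow in the frame of steel_rack between 0.006 and 0.014 m); the robot touches nothing.
It fails at once if a flask is tipped over (more than 0.6 rad) (angle between any of flask_red, flask_blue, flask_green, flask_yellow's own z axis and vertical above 0.6 rad).
It fails at once if a flask is dropped (out of the fingers with its underside over 36 mm above the bench top) ((height (world z) of flask_red above 0.036 m and contact force between the fingers and flask_red below 0.05 N) or (height (world z) of flask_blue above 0.036 m and contact force between the fingers and flask_blue below 0.05 N) or (height (world z) of flask_green above 0.036 m and contact force between the fingers and flask_green below 0.05 N) or (height (world z) of flask_yellow above 0.036 m and contact force between the fingers and flask_yellow below 0.05 N)).
It also fails if it takes over 96 s, if anything falls off the work surface, if the arm or the gripper's body presses on something with over 40 N, if the wrist force passes 120 N, or if a joint passes its speed limit or range.

## Working session

There is one attempt and no reset: what is moved stays moved. The work goes in short steps, Python scripts to look and compute and a tool call to move; the robot and the scene stay as the last step left them, time stands still between calls to the robot, and variables do not carry over. Pictures are saved under pics/ and viewed, at most 14 in all, crops included, and the job is handed in when it is done.

```bash
mkdir -p pics; python3 - <<'E'
from cell import bot
import cv2
for n in("scene","top"):
    cv2.imwrite(f"pics/{n}0.png",bot.camera(n)[:,:,::-1]); i=bot.camera_info(n); print(n,i)
s=bot.sense(); print(s["t"],s["tcp_pos"],s["tcp_rot"],s["grip_width"])
E
```

```text
scene {'mtx': array([[510.61942844,   0.        , 313.86560536],
       [  0.        , 510.61942844, 238.48211364],
       [  0.        ,   0.        ,   1.        ]]), 'k1': -0.06828176197786001, 'world_from_camera': array([[ 0.54579164, -0.45439226,  0.70401644, -0.39063011],
       [-0.83790717, -0.30078389,  0.4554565 , -0.40898101],
       [ 0.0048009 , -0.83848478, -0.54490387,  0.71221589],
       [ 0.        ,  0.        ,  0.        ,  1.        ]])}
top {'mtx': array([[539.65150605,   0.        , 312.48048307],
       [  0.        , 539.65150605, 239.06039115],
       [  0.        ,   0.        ,   1.        ]]), 'k1': -0.016222617901944, 'world_from_camera': array([[-0.09362107, -0.97087529,  0.2205363 ,  0.21543714],
       [-0.99560213,  0.0905405 , -0.02405863,  0.14814699],
       [ 0.00339046, -0.22181881, -0.97508201,  1.13069017],
       [ 0.        ,  0.        ,  0.        ,  1.        ]])}
0.1 [ 0.22563914 -0.60912472  0.22173377] [-7.22216754e-04  9.84307247e-01  1.76461595e-01 -1.62716018e-04] 0.08701867311167044
```

View pics/top0.png

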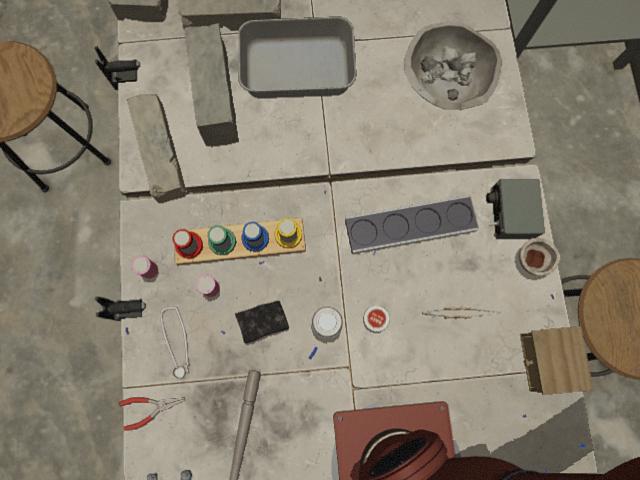

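View pics/scene0.png

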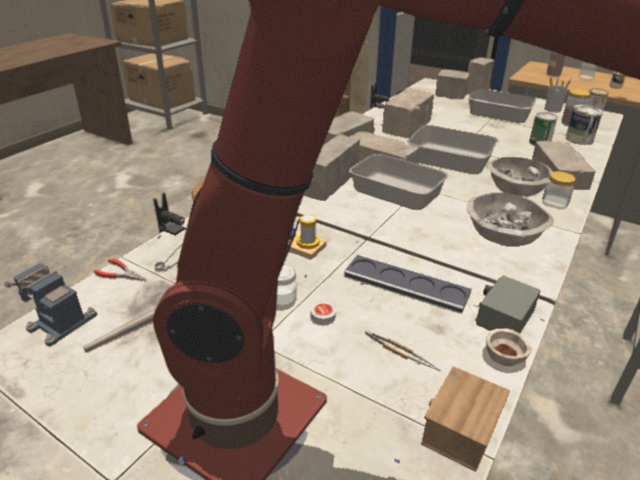

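The top view shows the wooden rack at image left, with red (185,240), green (220,238), blue (254,234) and yellow (288,231) flasks. The steel rack wells are at (364,231), (396,225), (428,218) and (460,212). Lookalikes are the pink flasks at (145,267) and (207,286), the red-labelled tin (376,319) and the white jar (327,323). I choose the four banded flasks on the rack. The scene view shows mostly the arm, and only the yellow flask, at (308,235).

```bash
cat > h.py <<'E'
import numpy as np, cv2
from cell import bot
from scipy.spatial.transform import Rotation as R
def ray(uv,z,n="top"):
    i=bot.camera_info(n); uv=np.atleast_2d(uv).astype(float)
    # k1 model = OpenCV radial
    p=cv2.undistortPoints(uv[:,None],i["mtx"],np.array([i["k1"],0,0,0]))[:,0]
    T=i["world_from_camera"]; d=np.c_[p,np.ones(len(p))]@T[:3,:3].T
    return T[:3,3]+d*((z-T[2,3])/d[:,2])[:,None]
def proj(P,n="top"):
    i=bot.camera_info(n); T=np.linalg.inv(i["world_from_camera"])
    return cv2.projectPoints(np.atleast_2d(P).astype(float),cv2.Rodrigues(T[:3,:3])[0],T[:3,3],i["mtx"],np.array([i["k1"],0,0,0]))[0][:,0]
E
python3 - <<'E'
from h import *
im=bot.camera("top")
hsv=cv2.cvtColor(im,cv2.COLOR_RGB2HSV)
# plaster centres on the flask tops
pale=((hsv[...,1]<75)&(hsv[...,2]>150)).astype(np.uint8)
g=cv2.cvtColor(im,cv2.COLOR_RGB2GRAY)
c=im[190:280,125:315]; d=im[190:280,330:490]
cv2.imwrite("pics/c1.png",np.vstack([cv2.resize(c,(760,360),interpolation=2)[:,:,::-1][:,:640],cv2.resize(d,(640,360),interpolation=2)[:,:,::-1]])[:600])
for n,(u,v) in dict(red=(185,240),green=(220,238),blue=(254,234),yellow=(288,231)).items():
    print(n,hsv[v-8:v+4:3,u])
# steel plate
m=((g<125)).astype(np.uint8); m[:190]=0;m[270:]=0;m[:,:335]=0;m[:,486:]=0
m=cv2.morphologyEx(m,cv2.MORPH_OPEN,np.ones((3,3)))
cs,_=cv2.findContours(m,cv2.RETR_EXTERNAL,cv2.CHAIN_APPROX_NONE); k=max(cs,key=cv2.contourArea)
w=ray(k[:,0],.016)[:,:2]; r=cv2.minAreaRect((w*1000).astype(np.float32)); print(r, cv2.minAreaRect(k)); print(cv2.boxPoints(r))
E
```

```text
red [[ 27  27 173]
 [ 28  25 182]
 [ 27  27 182]
 [ 32  24 180]]
green [[ 25  26 180]
 [ 27  28 180]
 [ 30  22 182]
 [ 24  29 186]]
blue [[ 27  28 182]
 [ 27  27 180]
 [ 27  27 181]
 [ 27  29 185]]
yellow [[ 28  25 182]
 [ 30  27 180]
 [ 27  27 180]
 [ 28  20 183]]
((483.1646728515625, -92.14056396484375), (69.39118194580078, 278.4689636230469), 5.1255083084106445) ((410.8424377441406, 223.11746215820312), (31.818105697631836, 129.94444274902344), 79.87532806396484)
[[ 436.1689     43.437546]
 [ 461.04672  -233.91792 ]
 [ 530.1604   -227.71867 ]
 [ 505.28262    49.636795]]
```

View pics/c1.png

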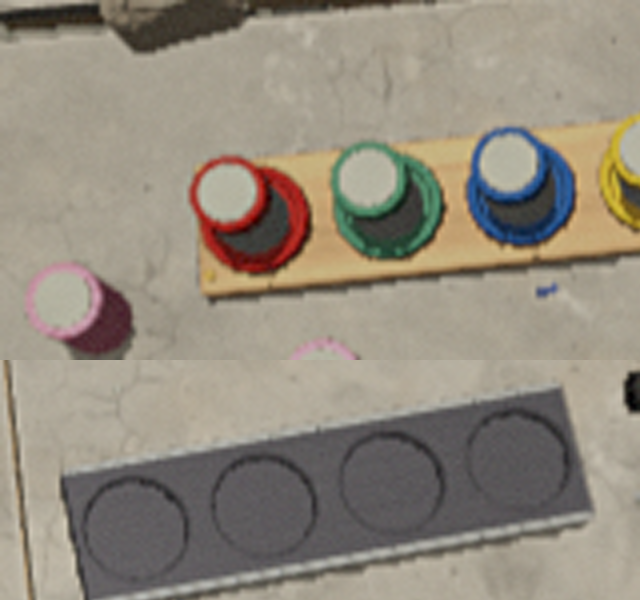

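The crop confirms the four banded flasks on the wooden rack, with red leftmost and pink flasks only off the rack. The wells are clear circles, with crop centres (136,529), (265,506), (392,483) and (517,460).

```bash
cat >> h.py <<'E'
def tops(im,seeds,z):
    hsv=cv2.cvtColor(im,cv2.COLOR_RGB2HSV)
    m=((hsv[...,1]<50)&(hsv[...,2]>140)).astype(np.uint8)
    n,l,st,ce=cv2.connectedComponentsWithStats(m,connectivity=4)
    return [(st[l[v,u]][4],ce[l[v,u]].round(1),ray(ce[l[v,u]],z)[0].round(4)) for u,v in seeds]
E
python3 - <<'E'
from h import *
im=bot.camera("top")
for r in tops(im,[(182,238),(217,234),(252,231),(288,227)],.088): print(r)
w=np.array([(136,529),(265,506),(392,483),(517,460)])
uv=np.c_[330+w[:,0]/4-.4,190+(w[:,1]-360)/4-.4]
P=ray(uv,.016)[:,:2]; print(P, np.linalg.norm(np.diff(P,axis=0),axis=1))
t=np.array([.105,.035,-.035,-.105]); yd=(t@P)/(t@t); yd/=np.linalg.norm(yd); c=P.mean(0)
print("centre",c,"yaw",np.arctan2(-yd[0],yd[1])); print("wells",c+t[:,None]*yd)
s=bot.sense(); print(R.from_quat(np.roll(s["tcp_rot"],-1)).as_matrix().round(3))
E
```

```text
(np.int32(150), array([181.4, 237.7]), array([0.4781, 0.3811, 0.088 ]))
(np.int32(175), array([216.5, 234.1]), array([0.4791, 0.3112, 0.088 ]))
(np.int32(166), array([251.5, 230.3]), array([0.4803, 0.2414, 0.088 ]))
(np.int32(144), array([286.6, 226.6]), array([0.4813, 0.1714, 0.088 ]))
[[ 0.47310896  0.01096913]
 [ 0.47925768 -0.05898612]
 [ 0.48554342 -0.12831137]
 [ 0.49196943 -0.19702259]] [0.07022495 0.06960962 0.06901105]
centre [ 0.48246987 -0.09333774] yaw 0.09043074222447348
wells [[ 0.47298758  0.01123322]
 [ 0.47930911 -0.05848075]
 [ 0.48563064 -0.12819473]
 [ 0.49195217 -0.1979087 ]]
[[ 0.938  0.347 -0.   ]
 [ 0.347 -0.938  0.001]
 [-0.    -0.001 -1.   ]]
```

The rows are not in the units I measure in: shifts go in shares of 0.75 m and turns go in shares of 2 pi rad. I convert before sending: -0.174 rad / 6.2832 = -0.0277.

Request:
move_tool(steps=[{"twist": -0.0277},{"twist": -0.0277},{"twist": -0.0277},{"twist": -0.0277},{"twist": -0.0277}], finger_gap=0.087, force=30)

```text
t: 0.82
tcp_pos: [0.2257, -0.6094, 0.2223]
tcp_rot: [-0.0, 0.817, 0.577, 0.0]
force: [-0.1, 0.2, 0.3]
grip_width: 0.087
finger_force: 0.0
```

Request:
move_tool(steps=[{"twist": -0.0277},{"twist": -0.0277},{"trans": [0,0.0667,0]},{"trans": [0,0.0667,0]},{"trans": [0,0.0667,0]}])

```text
t: 1.45
tcp_pos: [0.377, -0.6092, 0.2224]
tcp_rot: [-0.0, 0.707, 0.708, 0.0]
force: [0.6, -0.2, -0.2]
grip_width: 0.087
finger_force: 0.0
```

To row units: 0.06 m / 0.75 = 0.08, 0.0505 m / 0.75 = 0.0673.

Request:
move_tool(steps=[{"trans": [0.0667,0.0673,0]},{"trans": [0.0667,0.0673,0]},{"trans": [0.08,0,0]},{"trans": [0.08,0,0]},{"trans": [0.08,0,0]}])

```text
t: 2.08
tcp_pos: [0.464, -0.339, 0.2223]
tcp_rot: [-0.0, 0.706, 0.708, -0.0]
force: [1.9, 0.3, 1.1]
grip_width: 0.0867
finger_force: 0.0
```

Request:
move_tool(steps=[{"trans": [0.08,0,0]},{"trans": [0.08,0,0]},{"trans": [0.08,0,0]},{"trans": [0.08,0,0]},{"trans": [0.08,0,0]}])

```text
t: 2.7
tcp_pos: [0.4631, -0.0392, 0.2227]
tcp_rot: [0.0, 0.706, 0.708, -0.0]
force: [0.4, -0.1, 0.2]
grip_width: 0.087
finger_force: 0.0
```

Request:
move_tool(steps=[{"trans": [0.08,0,0]},{"trans": [0.08,0,0]},{"trans": [0.08,0,0]},{"trans": [0.08,0,0]},{"trans": [0.08,0,0]}])

```text
t: 3.32
tcp_pos: [0.4628, 0.2605, 0.2228]
tcp_rot: [0.0, 0.707, 0.708, 0.0]
force: [1.1, -0.7, -0.3]
grip_width: 0.0871
finger_force: 0.0
```

To row units: 0.06 m / 0.75 = 0.08, 0.05 m / 0.75 = 0.0667.

Request:
move_tool(steps=[{"trans": [0.08,0.0107,0]},{"trans": [0.08,0.0093,0]},{"trans": [0,0,0.0667]},{"trans": [0,0,0.0667]}])

```text
t: 3.82
tcp_pos: [0.4774, 0.3802, 0.1213]
tcp_rot: [-0.0, 0.706, 0.708, 0.0]
force: [0.2, 0.3, -0.9]
grip_width: 0.0869
finger_force: 0.0
```

Request:
move_tool(steps=[{"trans": [0.0007,0,0.0667]},{"trans": [0,0,0.0413]},{}])

```text
t: 4.2
tcp_pos: [0.4763, 0.3781, 0.0393]
tcp_rot: [-0.0, 0.706, 0.708, -0.002]
force: [-0.3, 0.6, 0.4]
grip_width: 0.0869
finger_force: 0.0
```

Request:
move_tool(steps=[{},{},{},{},{}], finger_gap=0.02, force=30)

```text
t: 4.82
tcp_pos: [0.4778, 0.3794, 0.0418]
tcp_rot: [0.0, 0.706, 0.708, 0.0]
force: [0.8, -0.1, 0.7]
grip_width: 0.045
finger_force: 0.0
```

Request:
move_tool(steps=[{},{},{},{}])

```text
t: 5.32
tcp_pos: [0.4779, 0.3795, 0.0417]
tcp_rot: [0.0, 0.706, 0.708, 0.0]
force: [1.4, 0.3, 1.7]
grip_width: 0.038
finger_force: 30.0
```

Request:
move_tool(steps=[{"trans": [0,0,-0.0133]},{"trans": [0,0,-0.0267]},{"trans": [0,0,-0.04]},{"trans": [0,0,-0.04]},{}])

```text
t: 5.95
tcp_pos: [0.4786, 0.3809, 0.135]
tcp_rot: [0.0, 0.706, 0.708, 0.002]
force: [0.7, 0.9, -3.3]
grip_width: 0.0375
finger_force: 30.0
```

To row units: -0.055 m / 0.75 = -0.0733, -0.05 m / 0.75 = -0.0667.

Request:
move_tool(steps=[{"trans": [-0.04,0.0053,0]},{"trans": [-0.0667,0.0067,0]},{"trans": [-0.0733,0.0067,0]},{"trans": [-0.0733,0,0]},{"trans": [-0.0733,0,0]}])

```text
t: 6.58
tcp_pos: [0.4915, 0.1325, 0.131]
tcp_rot: [-0.0, 0.706, 0.708, -0.0]
force: [0.7, -0.5, -1.9]
grip_width: 0.0377
finger_force: 30.0
```

Request:
move_tool(steps=[{"trans": [-0.0733,0,0]},{"trans": [-0.0733,0,0]},{"trans": [-0.0733,0,0]},{"trans": [-0.0733,0,0]},{"trans": [-0.0733,0,0]}])

```text
t: 7.2
tcp_pos: [0.492, -0.1422, 0.1312]
tcp_rot: [-0.0, 0.706, 0.708, -0.0]
force: [1.3, -0.9, -2.8]
grip_width: 0.0375
finger_force: 30.0
```

Request:
move_tool(steps=[{"trans": [-0.0533,0,0]},{"trans": [-0.0253,0,0]},{},{}])

```text
t: 7.7
tcp_pos: [0.493, -0.1974, 0.1314]
tcp_rot: [-0.0, 0.706, 0.709, 0.0]
force: [0.9, 0.1, -2.2]
grip_width: 0.0377
finger_force: 30.0
```

To row units: 0.03 m / 0.75 = 0.04, -0.002 m / 0.75 = -0.0027.

Request:
move_tool(steps=[{"trans": [-0.0027,-0.0013,0.0267]},{"trans": [0,0,0.04]},{"trans": [0,0,0.0333]},{"trans": [0,0,0.02]},{"trans": [0,0,0.0107]}])

```text
t: 8.32
tcp_pos: [0.4919, -0.2005, 0.0331]
tcp_rot: [-0.0, 0.706, 0.708, 0.0]
force: [-0.2, 0.4, -1.7]
grip_width: 0.0374
finger_force: 30.0
```

Request:
move_tool(steps=[{"trans": [0,0,0.0053]},{"trans": [0,0,0.0027]},{}])

```text
t: 8.7
tcp_pos: [0.4921, -0.2016, 0.0279]
tcp_rot: [0.0, 0.706, 0.708, 0.0]
force: [0.7, 0.4, -3.0]
grip_width: 0.0374
finger_force: 30.0
```

```bash
python3 - <<'E'
from h import *
cv2.imwrite("pics/p1.png",cv2.resize(bot.camera("top")[150:300,300:500],(800,600),interpolation=2)[:,:,::-1])
E
```

```text
(no output)
```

View pics/p1.png

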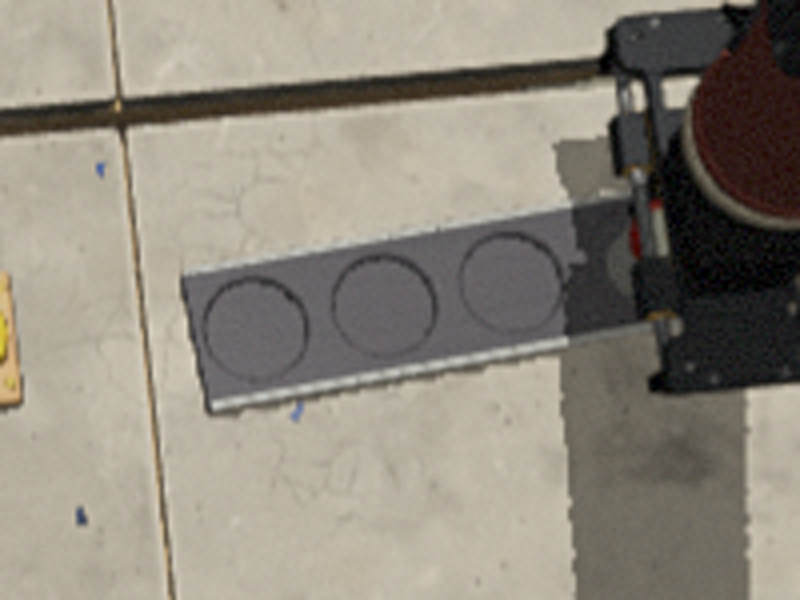

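The gripper hides the right-hand well; the three remaining wells at crop (256,330), (384,305) and (511,282) are empty. I lower until contact.

To row units: 0.0015 m / 0.75 = 0.002, 0.001 m / 0.75 = 0.0013.

Request:
move_tool(steps=[{"trans": [0.0013,0,0.002]},{"trans": [0,0,0.0013]},{}])

```text
t: 9.12
tcp_pos: [0.4919, -0.2005, 0.0256]
tcp_rot: [0.0, 0.706, 0.708, -0.0]
force: [-1.2, 1.8, 4.0]
grip_width: 0.0374
finger_force: 30.0
```

Request:
move_tool(steps=[{"trans": [0,0,0.0007]},{}])

```text
t: 9.38
tcp_pos: [0.4919, -0.2005, 0.0256]
tcp_rot: [0.0, 0.706, 0.708, -0.0]
force: [-5.4, 2.1, 11.2]
grip_width: 0.0377
finger_force: 30.0
```

Request:
move_tool(steps=[{},{},{},{}], finger_gap=0.07)

```text
t: 9.88
tcp_pos: [0.4918, -0.2005, 0.0245]
tcp_rot: [-0.0, 0.706, 0.708, 0.0]
force: [0.1, 0.1, -0.3]
grip_width: 0.0669
finger_force: 0.0
```

Request:
move_tool(steps=[{"trans": [0,0,-0.0267]},{"trans": [0,0,-0.0533]},{"trans": [0,0,-0.0667]},{"trans": [0.0667,0,0]},{"trans": [0.0667,0,0]}])

```text
t: 10.5
tcp_pos: [0.4919, -0.0997, 0.1353]
tcp_rot: [0.001, 0.707, 0.707, 0.0]
force: [0.4, 1.0, 0.5]
grip_width: 0.0699
finger_force: 0.0
```

Request:
move_tool(steps=[{"trans": [0.0667,0,0]},{"trans": [0.0667,0,0]},{"trans": [0.0667,0,0]},{"trans": [0.0667,0,0]},{"trans": [0.0667,0,0]}])

```text
t: 11.12
tcp_pos: [0.491, 0.1509, 0.1347]
tcp_rot: [0.0, 0.707, 0.708, 0.0]
force: [0.7, -0.1, 0.4]
grip_width: 0.0698
finger_force: 0.0
```

```bash
python3 - <<'E'
from h import *
im=bot.camera("top"); cv2.imwrite("pics/p2.png",cv2.resize(im[150:300,300:500],(800,600),interpolation=2)[:,:,::-1])
E
```

```text
(no output)
```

View pics/p2.png

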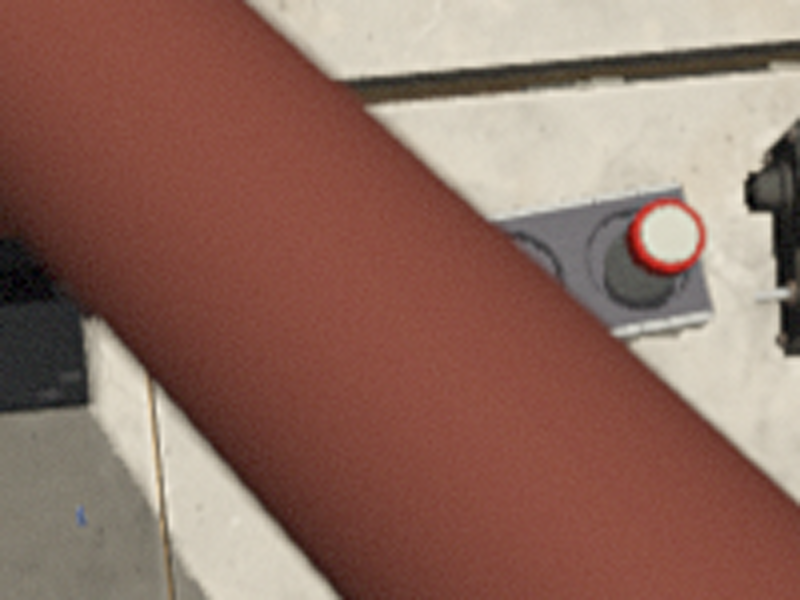

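The red flask stands upright in the far-right well, its top at about pixel (467,209) in the full picture. Green is next.

To row units: 0.05 m / 0.75 = 0.0667, 0.04 m / 0.75 = 0.0533.

```bash
python3 - <<'E'
from h import *
print(tops(bot.camera("top"),[(467,209)],.072),"well",.4920,-.1979)
E
```

```text
[(np.int32(144), array([467. , 208.1]), array([ 0.4901, -0.1985,  0.072 ]))] well 0.492 -0.1979
```

Request:
move_tool(steps=[{"trans": [0.0667,-0.008,0]},{"trans": [0.0667,-0.008,0]},{"trans": [0.0533,0,0]},{"trans": [0.0267,0,0]},{}])

```text
t: 11.85
tcp_pos: [0.4783, 0.3106, 0.1344]
tcp_rot: [-0.001, 0.706, 0.709, -0.0]
force: [0.6, 0.1, -0.4]
grip_width: 0.0698
finger_force: 0.0
```

Request:
move_tool(steps=[{"trans": [0,0,0.0267]},{"trans": [0,0,0.04]},{"trans": [0,0,0.0333]},{"trans": [0,0,0.0133]},{}])

```text
t: 12.48
tcp_pos: [0.4786, 0.3084, 0.0488]
tcp_rot: [-0.0, 0.707, 0.707, -0.001]
force: [0.9, 0.4, -0.1]
grip_width: 0.0702
finger_force: 0.0
```

Red sits within 2 mm of its well centre. I grip green.

To row units: 0.007 m / 0.75 = 0.0093, 0.001 m / 0.75 = 0.0013.

Request:
move_tool(steps=[{"trans": [0.0013,0,0.0093]},{},{},{},{}], finger_gap=0.02, force=30)

```text
t: 13.1
tcp_pos: [0.4791, 0.3106, 0.0429]
tcp_rot: [0.0, 0.706, 0.708, 0.0]
force: [0.6, -0.1, 1.7]
grip_width: 0.0374
finger_force: 30.0
```

Request:
move_tool(steps=[{},{},{}])

```text
t: 13.48
tcp_pos: [0.4791, 0.3106, 0.0429]
tcp_rot: [0.0, 0.706, 0.708, 0.0]
force: [1.3, -0.6, 5.2]
grip_width: 0.0372
finger_force: 30.0
```

To row units: -0.03 m / 0.75 = -0.04, -0.02 m / 0.75 = -0.0267.

Request:
move_tool(steps=[{"trans": [0,0,-0.0133]},{"trans": [0,0,-0.0267]},{"trans": [0,0,-0.04]},{"trans": [0,0,-0.04]},{}])

```text
t: 14.1
tcp_pos: [0.4798, 0.3116, 0.1358]
tcp_rot: [0.001, 0.706, 0.708, 0.002]
force: [0.4, 0.3, -1.7]
grip_width: 0.0372
finger_force: 30.0
```

Request:
move_tool(steps=[{"trans": [-0.04,0.0053,0]},{"trans": [-0.0667,0.0033,0]},{"trans": [-0.0733,0,0]},{"trans": [-0.0733,0,0]},{"trans": [-0.0733,0,0]}])

```text
t: 14.72
tcp_pos: [0.485, 0.0636, 0.1323]
tcp_rot: [-0.0, 0.706, 0.708, -0.0]
force: [1.1, -1.2, -1.0]
grip_width: 0.0375
finger_force: 30.0
```

Request:
move_tool(steps=[{"trans": [-0.0733,0,0]},{"trans": [-0.0733,0,0]},{"trans": [-0.0733,0,0]},{"trans": [-0.04,0,0]},{}])

```text
t: 15.35
tcp_pos: [0.4852, -0.1322, 0.1319]
tcp_rot: [-0.001, 0.708, 0.706, -0.0]
force: [0.1, 0.6, -1.7]
grip_width: 0.0377
finger_force: 30.0
```

To row units: 0.03 m / 0.75 = 0.04, 0.025 m / 0.75 = 0.0333.

Request:
move_tool(steps=[{"trans": [0,0,0.0267]},{"trans": [0,0,0.04]},{"trans": [0,0,0.0333]},{"trans": [0,0,0.02]},{"trans": [0,0,0.0107]}])

```text
t: 15.98
tcp_pos: [0.486, -0.1287, 0.034]
tcp_rot: [-0.0, 0.706, 0.708, -0.0]
force: [0.0, 0.3, -1.6]
grip_width: 0.0376
finger_force: 30.0
```

Request:
move_tool(steps=[{"trans": [0,0,0.0053]},{"trans": [0,0,0.0027]},{}])

```text
t: 16.35
tcp_pos: [0.4864, -0.1296, 0.0289]
tcp_rot: [0.0, 0.706, 0.708, 0.0]
force: [0.7, 0.2, -1.0]
grip_width: 0.0375
finger_force: 30.0
```

To row units: 0.0015 m / 0.75 = 0.002, 0.001 m / 0.75 = 0.0013.

Request:
move_tool(steps=[{"trans": [0.0007,0,0.002]},{"trans": [0,0,0.0013]},{}])

```text
t: 16.73
tcp_pos: [0.4864, -0.1291, 0.0269]
tcp_rot: [0.0, 0.706, 0.708, -0.0]
force: [-3.1, 0.3, 8.1]
grip_width: 0.0376
finger_force: 30.0
```

Request:
move_tool(steps=[{},{},{},{}], finger_gap=0.07)

```text
t: 17.23
tcp_pos: [0.4862, -0.129, 0.026]
tcp_rot: [-0.0, 0.706, 0.708, 0.0]
force: [-0.1, -0.1, -0.4]
grip_width: 0.0666
finger_force: 0.0
```

Request:
move_tool(steps=[{"trans": [0,0,-0.0267]},{"trans": [0,0,-0.0533]},{"trans": [0,0,-0.0667]},{"trans": [0.0667,-0.004,0]},{"trans": [0.0667,-0.004,0]}])

```text
t: 17.85
tcp_pos: [0.4803, -0.0283, 0.1368]
tcp_rot: [0.001, 0.707, 0.707, 0.0]
force: [0.8, 0.5, -1.0]
grip_width: 0.0701
finger_force: 0.0
```

Request:
move_tool(steps=[{"trans": [0.0667,0,0]},{"trans": [0.0667,0,0]},{"trans": [0.0667,0,0]},{"trans": [0.0667,0,0]},{"trans": [0.0667,0,0]}])

```text
t: 18.48
tcp_pos: [0.4795, 0.2223, 0.1362]
tcp_rot: [0.0, 0.707, 0.708, 0.0]
force: [0.9, -0.4, -0.3]
grip_width: 0.0701
finger_force: 0.0
```

Request:
move_tool(steps=[{"trans": [0.0273,0,0]},{}])

```text
t: 18.73
tcp_pos: [0.4787, 0.2434, 0.136]
tcp_rot: [-0.001, 0.705, 0.709, 0.0]
force: [0.1, -0.0, -1.2]
grip_width: 0.0702
finger_force: 0.0
```

```bash
python3 - <<'E'
from h import *
im=bot.camera("top"); cv2.imwrite("pics/p3.png",im[130:330,100:520,::-1])
E
```

```text
(no output)
```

View pics/p3.png

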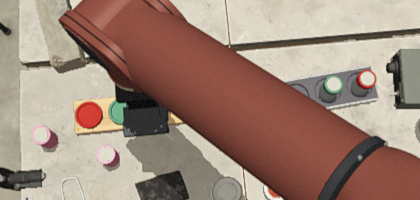

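Red, at crop (366,79), and green, at (332,85), stand upright in the two right-hand wells; the gripper hangs over blue. I descend on blue.

To row units: 0.03 m / 0.75 = 0.04, 0.025 m / 0.75 = 0.0333.

Request:
move_tool(steps=[{"trans": [-0.0013,0.0013,0.0267]},{"trans": [0,0,0.04]},{"trans": [0,0,0.0333]},{"trans": [0,0,0.02]},{"trans": [0,0,0.004]}])

```text
t: 19.4
tcp_pos: [0.48, 0.2394, 0.0419]
tcp_rot: [-0.0, 0.707, 0.708, -0.001]
force: [-0.4, -0.2, -0.6]
grip_width: 0.0696
finger_force: 0.0
```

Request:
move_tool(steps=[{},{},{},{},{}], finger_gap=0.02, force=30)

```text
t: 20.02
tcp_pos: [0.4808, 0.2405, 0.0434]
tcp_rot: [0.0, 0.706, 0.708, 0.0]
force: [-0.0, -1.4, 2.2]
grip_width: 0.0374
finger_force: 30.0
```

Request:
move_tool(steps=[{},{},{}])

```text
t: 20.4
tcp_pos: [0.4807, 0.2406, 0.0434]
tcp_rot: [0.0, 0.706, 0.708, 0.0]
force: [0.1, -1.1, 5.9]
grip_width: 0.0375
finger_force: 30.0
```

To row units: -0.03 m / 0.75 = -0.04, -0.02 m / 0.75 = -0.0267.

Request:
move_tool(steps=[{"trans": [0,0,-0.0133]},{"trans": [0,0,-0.0267]},{"trans": [0,0,-0.04]},{"trans": [0,0,-0.04]},{}])

```text
t: 21.02
tcp_pos: [0.4817, 0.2415, 0.1362]
tcp_rot: [0.001, 0.706, 0.708, 0.002]
force: [-0.7, 0.5, -2.1]
grip_width: 0.0372
finger_force: 30.0
```

Request:
move_tool(steps=[{"trans": [-0.04,-0.002,0]},{"trans": [-0.0667,0,0]},{"trans": [-0.0733,0,0]},{"trans": [-0.0733,0,0]},{"trans": [-0.0733,0,0]}])

```text
t: 21.65
tcp_pos: [0.4788, -0.0064, 0.1329]
tcp_rot: [-0.0, 0.706, 0.708, -0.0]
force: [1.4, -0.1, -2.0]
grip_width: 0.0371
finger_force: 30.0
```

Request:
move_tool(steps=[{"trans": [-0.0467,0,0]},{"trans": [-0.0267,0,0]},{},{}])

```text
t: 22.15
tcp_pos: [0.4793, -0.0585, 0.1329]
tcp_rot: [-0.0, 0.706, 0.708, 0.0]
force: [-0.1, 0.1, -1.1]
grip_width: 0.0375
finger_force: 30.0
```

Request:
move_tool(steps=[{"trans": [0,0,0.0267]},{"trans": [0,0,0.04]},{"trans": [0,0,0.0333]},{"trans": [0,0,0.02]},{"trans": [0,0,0.0107]}])

```text
t: 22.78
tcp_pos: [0.4795, -0.0588, 0.0346]
tcp_rot: [-0.0, 0.706, 0.708, 0.0]
force: [0.3, 0.3, -1.3]
grip_width: 0.0372
finger_force: 30.0
```

Request:
move_tool(steps=[{"trans": [0,0,0.0053]},{"trans": [0,0,0.0027]},{}])

```text
t: 23.15
tcp_pos: [0.4798, -0.0596, 0.0295]
tcp_rot: [0.0, 0.706, 0.708, 0.0]
force: [-0.3, -0.4, -1.8]
grip_width: 0.0375
finger_force: 30.0
```

To row units: 0.0015 m / 0.75 = 0.002, 0.001 m / 0.75 = 0.0013.

Request:
move_tool(steps=[{"trans": [0,0,0.002]},{"trans": [0,0,0.0013]},{}])

```text
t: 23.52
tcp_pos: [0.4798, -0.0597, 0.0274]
tcp_rot: [0.0, 0.706, 0.708, -0.0]
force: [-3.3, -0.2, 9.4]
grip_width: 0.0376
finger_force: 30.0
```

Request:
move_tool(steps=[{},{},{},{}], finger_gap=0.07)

```text
t: 24.02
tcp_pos: [0.4795, -0.0595, 0.0265]
tcp_rot: [-0.0, 0.706, 0.708, 0.0]
force: [-0.2, -0.1, 0.3]
grip_width: 0.0671
finger_force: 0.0
```

Request:
move_tool(steps=[{"trans": [0,0,-0.0267]},{"trans": [0,0,-0.0533]},{"trans": [0,0,-0.0667]},{"trans": [0.0667,0.002,0]},{"trans": [0.0667,0,0]}])

```text
t: 24.65
tcp_pos: [0.4813, 0.0411, 0.1374]
tcp_rot: [0.001, 0.707, 0.707, 0.0]
force: [1.3, -0.8, -0.8]
grip_width: 0.0701
finger_force: 0.0
```

Request:
move_tool(steps=[{"trans": [0.0667,0,0]},{"trans": [0.0667,0,0]},{"trans": [0.0413,0,0]},{},{}])

```text
t: 25.28
tcp_pos: [0.4806, 0.1706, 0.1363]
tcp_rot: [-0.0, 0.707, 0.708, -0.0]
force: [0.3, -0.7, 1.0]
grip_width: 0.07
finger_force: 0.0
```

Request:
move_tool(steps=[{"trans": [0,0,0.0267]},{"trans": [0,0,0.04]},{"trans": [0,0,0.0333]},{"trans": [0,0,0.02]},{"trans": [0,0,0.004]}])

```text
t: 25.9
tcp_pos: [0.48, 0.1708, 0.0424]
tcp_rot: [-0.001, 0.707, 0.708, -0.001]
force: [0.2, -0.2, 0.6]
grip_width: 0.0699
finger_force: 0.0
```

To row units: 0.0005 m / 0.75 = 0.0007.

Request:
move_tool(steps=[{"trans": [0,0.0007,0]},{},{},{},{}], finger_gap=0.02, force=30)

```text
t: 26.52
tcp_pos: [0.4814, 0.1715, 0.0439]
tcp_rot: [0.0, 0.706, 0.708, 0.0]
force: [0.2, -0.4, 2.3]
grip_width: 0.0374
finger_force: 30.0
```

Request:
move_tool(steps=[{},{},{}])

```text
t: 26.9
tcp_pos: [0.4814, 0.1715, 0.0439]
tcp_rot: [0.0, 0.706, 0.708, 0.0]
force: [-0.3, -1.9, 5.4]
grip_width: 0.0374
finger_force: 30.0
```

To row units: -0.03 m / 0.75 = -0.04, -0.02 m / 0.75 = -0.0267.

Request:
move_tool(steps=[{"trans": [0,0,-0.0133]},{"trans": [0,0,-0.0267]},{"trans": [0,0,-0.04]},{"trans": [0,0,-0.04]},{}])

```text
t: 27.52
tcp_pos: [0.4825, 0.1722, 0.1366]
tcp_rot: [0.001, 0.706, 0.708, 0.002]
force: [-0.2, -0.0, -2.7]
grip_width: 0.0376
finger_force: 30.0
```

Request:
move_tool(steps=[{"trans": [-0.04,-0.0027,0]},{"trans": [-0.0667,-0.004,0]},{"trans": [-0.0667,-0.004,0]},{"trans": [-0.04,0,0]},{}])

```text
t: 28.15
tcp_pos: [0.4728, 0.0087, 0.1331]
tcp_rot: [-0.0, 0.708, 0.706, -0.001]
force: [0.0, 1.0, -1.9]
grip_width: 0.0374
finger_force: 30.0
```

Request:
move_tool(steps=[{"trans": [0,0,0.0267]},{"trans": [0,0,0.04]},{"trans": [0,0,0.0333]},{"trans": [0,0,0.02]},{"trans": [0,0,0.0107]}])

```text
t: 28.78
tcp_pos: [0.4731, 0.0122, 0.035]
tcp_rot: [-0.0, 0.706, 0.708, -0.0]
force: [0.1, 0.7, -1.1]
grip_width: 0.0374
finger_force: 30.0
```

Request:
move_tool(steps=[{"trans": [0,0,0.0053]},{"trans": [0,0,0.0027]},{}])

```text
t: 29.15
tcp_pos: [0.4737, 0.0114, 0.0299]
tcp_rot: [0.0, 0.706, 0.708, 0.0]
force: [-0.4, -0.4, -1.7]
grip_width: 0.0372
finger_force: 30.0
```

To row units: 0.0015 m / 0.75 = 0.002, 0.001 m / 0.75 = 0.0013.

Request:
move_tool(steps=[{"trans": [0,0,0.002]},{"trans": [0,0,0.0013]},{}])

```text
t: 29.52
tcp_pos: [0.4737, 0.0113, 0.0279]
tcp_rot: [0.0, 0.706, 0.708, -0.0]
force: [-3.7, 0.2, 10.6]
grip_width: 0.0371
finger_force: 30.0
```

Request:
move_tool(steps=[{},{},{},{}], finger_gap=0.07)

```text
t: 30.02
tcp_pos: [0.4734, 0.0115, 0.027]
tcp_rot: [-0.0, 0.706, 0.708, 0.0]
force: [-0.3, 0.3, 0.7]
grip_width: 0.0671
finger_force: 0.0
```

Request:
move_tool(steps=[{"trans": [0,0,-0.0267]},{"trans": [0,0,-0.0533]},{"trans": [0,0,-0.0667]},{"trans": [0,0,-0.0533]},{"trans": [0.0667,0,0]}])

```text
t: 30.65
tcp_pos: [0.4758, 0.0591, 0.1813]
tcp_rot: [0.003, 0.709, 0.705, 0.002]
force: [-0.0, 1.1, -0.9]
grip_width: 0.07
finger_force: 0.0
```

Request:
move_tool(steps=[{"trans": [0.08,0,0]},{"trans": [0.08,0,0]},{"trans": [0.08,0,0]},{"trans": [0.08,0,0]},{"trans": [0.08,0,0]}])

```text
t: 31.28
tcp_pos: [0.4729, 0.3632, 0.1786]
tcp_rot: [0.0, 0.707, 0.708, 0.0]
force: [0.8, -0.4, 0.2]
grip_width: 0.0698
finger_force: 0.0
```

Request:
move_tool(steps=[{"trans": [0.0667,0,0]},{"trans": [0.04,0.0667,0]},{"trans": [0,0.0667,0]},{},{}])

```text
t: 31.9
tcp_pos: [0.572, 0.4419, 0.1781]
tcp_rot: [-0.001, 0.706, 0.708, 0.0]
force: [-0.8, 0.2, 0.4]
grip_width: 0.0698
finger_force: 0.0
```

```bash
python3 - <<'E'
from h import *
im=bot.camera("top"); cv2.imwrite("pics/p4.png",cv2.resize(im[150:300,300:500],(800,600),interpolation=2)[:,:,::-1])
cv2.imwrite("pics/p5.png",bot.camera("scene")[:,:,::-1])
E
```

```text
(no output)
```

View pics/p4.png

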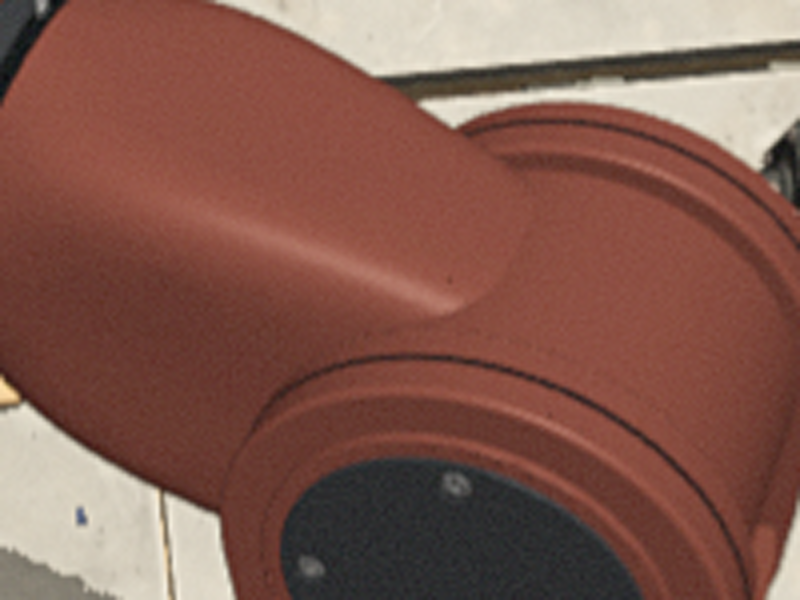

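View pics/p5.png

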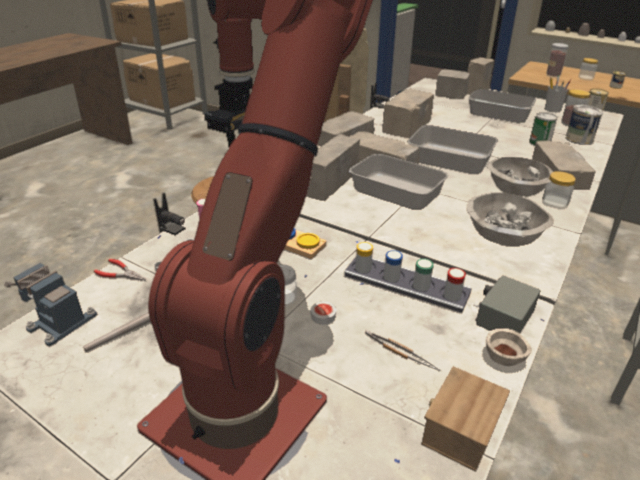

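In the top view the arm's elbow hides the steel rack. The scene view shows yellow (365,248), blue (395,257), green (424,266) and red (456,275) all upright in the wells. One numeric check, then hand in.

```bash
python3 - <<'E'
from h import *
im=bot.camera("scene"); hsv=cv2.cvtColor(im,cv2.COLOR_RGB2HSV)
W=[(.473,.0112),(.4793,-.0585),(.4856,-.1282),(.492,-.1979)]
for n,(x,y) in zip("YBGR",W):
    u,v=proj([x,y,.072],"scene")[0]; m=np.zeros(hsv.shape[:2],np.uint8)
    s=np.s_[int(v)-9:int(v)+10,int(u)-12:int(u)+13]; m[s]=(hsv[s][...,1]<60)&(hsv[s][...,2]>130)
    k,l,st,ce=cv2.connectedComponentsWithStats(m,connectivity=4); q=l[int(round(v)),int(round(u))]
    print(n,st[q][4],(ray(ce[q],.072,"scene")[0][:2]-(x,y)).round(4))
E
```

```text
Y 65 [0.001 0.003]
B 265 [-0.      0.0052]
G 229 [-0.0023  0.0024]
R 80 [-0.0005  0.0024]
```

```bash
python3 -c "
from cell import bot
print(bot.job_done())"
```

```text
the job is handed in; nothing more can be done
None
```

All four flasks stand upright and released in the steel rack in reverse order (left to right: yellow, blue, green, red), each measured about 5 mm or less from its well centre, and the job is handed in; no verdict came back.

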